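# Third hand at the stretcher-frame jig

### The arm

A 6-joint arm with a two-finger parallel gripper is mounted at the origin on the work surface. World frame = base frame: x ahead of the robot, y to its left, z up, the work surface at z = 0. Lengths are in mm, angles in rad, forces in N, time in s.
With the tool pointing down it reaches from about 325 to 775 mm from the base axis. Payload 5.5 kg.
Tool frame: the origin (TCP) lies at the very end of the fingers, on their centre line; the grasp point (between the pads) lies 19 mm behind it; z points along the fingers, y is the line along which they close (so a half turn about z gives the same grasp; the last joint's range is limited). The gripper opens to 85 mm and grips with 20 to 120 N. Pads are 22 mm wide; open, the fingers measure 114 mm over their backs; the gripper's body (76 mm by 85 mm) begins 54 mm behind the grasp point. The pads swing forward as they close: fully open they stand 13 mm farther back than shut.
Start: joints at [-1.219, 0.091, 1.231, -0, 1.82, -0.057], TCP at [238.506, -550.574, 231.275] pointing down, gripper open.
Joint ranges: [-2.87, 2.87], [-0.86, 2.18], [0.17, 2.46], [-1.51, 4.65], [0.06, 2.69], [-2.65, 2.65]. Speed limits (rad/s): [2.57, 2.57, 3.01, 3.14, 3.14, 3.14].

### API

Orientations are given as a unit quaternion [w, x, y, z].
In Python, from bench import state, grab_frame, camera_params, robot gives the robot as it stands.
- The arm moves only by the tool step_arm, never from a script. Its argument "series" is a list of rows, each a list of 6 numbers: the shift along the tool's x, y, z in mm, then the turn, a rotation vector about the tool's x, y, z in rad. A call has 1 to 5 rows; each row shifts and turns the commanded pose from where the row before left it, along the tool's axes as they then stand; what a row does not reach is not made up. A row lasts 1/10 s, in which the tool goes at most 50 mm and 8.59 degrees, less where a joint would pass 70% of its speed; a pose out of reach is approached as far as the arm can. A call is refused whole if a number of a shift passes 50 or a number of a turn 0.15, either way. A call with a gripper value outside its range is refused whole. "grip" is the gripper command: -1 is fully open, 1 is shut, values between are in proportion, set as the call begins (left out, the last holds). The fingers move at their own pace and stop on an object; "squeeze" is the grip in N (left out, the last holds). Time passes only in rows, so rows that do not move let the fingers close. It gives the time, the measured TCP pose, the force, the opening and the grip force at its end, in the units of the state.
- state(): the state, without advancing time (a new reading comes with each control period).
- grab_frame(name): name is "scene" or "side" or "wrist"; returns the picture (420x560x3 uint8, red, green, blue); there is no depth.
- camera_params(name): a dict with "fx", "fy", "cx", "cy" (pixels), "k1" (the pictures are not rectified: a ray, as slopes to the right and down, at radius r is drawn at 1 + k1 r^2 times it, then the intrinsics apply), "pose" (4x4, takes a point from camera to world coordinates). Camera axes: x right, y up, looking along -z (the intrinsics and any distortion apply to the point x, -y, -z); pixel columns grow to the right and rows downward; lengths in mm; the calibration is good to about 2 mm. A picture is of the moment at which its call begins: read the wrist's pose just before it. camera_params takes no time and is no camera call; for the wrist camera it gives the pose at the moment of the call.
- robot.finish_job(): hands the job in; it is judged then, once.
The state is a dict: "time": time; "joint_positions": joint angles; "joint_velocities": joint speeds; "joint_efforts": joint torques, N m; "eef_pos": TCP position; "ee_rot": TCP orientation; "wrist_force": force on the tool from outside, world axes, zero at the start; "ft_torque": the same for the moment, N m; "width": finger opening in mm; "grasp_force": force on a finger pad.
Only numpy, scipy, OpenCV 4.12 (cv2) and the standard library are available. Lean on these libraries where they do the work, as an engineer would, in place of code of your own. Each camera call takes 0.05 s, during which the arm holds its last target. There are 200 camera calls.

### The job

Be my third hand: lay the cross-bar (the 150 mm piece of timber) flat on the jig board, between the two cleats, and push its end squarely against the sprung rail until the rail's pointer stands between the two gauge pegs, without ever driving the rail to the end of its travel. Keep that push steady for at least three seconds and finish the job still holding and pushing, because I will drive the fasteners then: do not let go. Leave the other things on the bench where they are.

Things in the scene. Friction and masses are not known exactly. Their poses are not given: they have to be found in the camera images.
- crossbar: the cross-bar, a loose plain pine bar 150 long (its x), 40 wide (its y), 32 high (its z), about 0.1 kg, both ends alike, lying on the bench among two other pieces of pine. Origin: centre of its underside. It is thick and of middle length: the lath is longer and thin, the offcut short and wide.
- jig: the jig, fixed to the bench: plywood board 300 (its x) by 220 (its y), 18 thick. Origin: centre of the board's underside (board's top at z = 18). Its x points from the open end, where the cross-bar goes, to the sprung rail. Behind the rail a block 34 high stands on the board at x = 114 to 148.
- cleat_gap (a point): point on the board's top (jig x = 10, y = 0, z = 18), midway between the two dark wood cleats. Each cleat is 45 long (jig's x), 24 wide, 12 high; their centres are 40 either side, leaving a gap of 56. The cross-bar lies in this gap, along the jig's x, one end on the rail, the other reaching out towards the board's open end.
- gauge (a point): point midway between the two gauge pegs (upright steel pins 4 thick, 19 apart along the jig's x), at their top, 36 above the board. They stand on an aluminium strip beside the rail's +y end; the pointer is the thin dark steel strip, 4 wide, that sticks out from the rail there just below the pegs' tops.
- rail (a joint): how far the sprung rail is pushed back, along the jig's x, in m: 0 at rest (as at the start), 0.03 at the end of its travel. The spring pushes back 0.8 N per mm. The pointer stands clear between the gauge pegs when this is 0.008 to 0.019; midway is 0.0135 (11 N).
- rail_face (a point): middle of the rail's front face, on which the cross-bar's end is pressed, 16 above the board's top; moves with the rail. At rest at x = 35, y = 0, z = 34 in the jig's frame. The rail is a pine bar 160 long (jig's y), 36 thick, reaching to 31 above the board, on two sprung rods.
- lath: a thin pine lath 210 x 24 x 14 high, not needed. Origin: centre of its underside; long along x
- offcut: a pine offcut 85 x 60 x 32 high, not needed. Origin: centre of its underside
- jar_a: paint jar, 76 across, 85 high, standing near the back of the bench; origin under its centre
- jar_b: smaller paint jar, 64 across, 75 high, standing near the back; origin under its centre
- jar_c: larger paint jar, 90 across, 120 high, standing at the left side; origin under its centre
- tape: roll of tape lying flat, 96 across, 24 high; origin under its centre
- scraper: scraper 200 long lying on the bench; origin at its middle
- tub: empty white plastic tub, 90 across, 60 high; origin under its centre
Mind the look-alikes: they are no part of the job. What is shaped like the crossbar but purple is not meant.

How it is judged (in metres and radians):
On the way:
1. the cross-bar lies flat between the cleats and is held with a steady push, pointer between the pegs, for three seconds on end (value of joint rail between 0.0055 and 0.0205 m and contact force between crossbar and rail between 4 and 18 N and contact force between the fingers and crossbar above 1 N and angle between the x axis of crossbar and the x axis of jig, either way round below 0.09 rad and angle between crossbar's own z axis and vertical below 0.09 rad and y of crossbar in the frame of jig between -0.012 and 0.012 m and z of crossbar in the frame of jig between 0.014 and 0.023 m and linear speed of crossbar below 0.02 m/s), for 3 s.
At the end, for the whole second after the job is handed in: Still touched and pushed by the robot: rail 5.5 to 20.5 mm back, push of bar on rail 4 to 18 N, bar along the jig's x and flat within 0.09 rad, underside 14 to 23 mm above the bench, within 12 mm of the middle, slower than 20 mm/s (all of step 1); the arm keeps its last pose, push and grip.
It fails at once if the sprung rail is driven to the end of its travel (more than 28 mm) (value of joint rail above 0.028 m).
It fails at once if another thing on the bench is shifted by more than 40 mm (distance of any of lath, offcut, jar_a, jar_b, jar_c, tape, scraper, tub from where it was at the start of the episode above 0.04 m).
It also fails if it takes over 43 s, if anything falls off the work surface, if the arm or the gripper's body presses on something with over 40 N, if the wrist force passes 120 N, or if a joint passes its speed limit or range.

## Working session

There is one attempt and no reset: what is moved stays moved. The work goes in short steps, Python scripts to look and compute and a tool call to move; the robot and the scene stay as the last step left them, time stands still between calls to the robot, and variables do not carry over. Pictures are saved under pics/ and viewed, at most 10 in all, crops included, and the job is handed in when it is done.

Besides the shell and the picture viewer there is one more tool, called after "Emit:" in YAML: its name, and indented under it one key for each argument. step_arm: Moves the arm, as the interface text tells. Its arguments: {"type":"object","properties":{"series":{"type":"array"},"grip":{"type":"number"},"squeeze":{"type":"number"}},"required":["series"]}

```bash
mkdir -p pics
cat > h.py <<'E'
import numpy as np, cv2
from bench import state, grab_frame, camera_params, robot
def ray(p,u,v):
    x=(u-p["cx"])/p["fx"]; y=(v-p["cy"])/p["fy"]; a,b=x,y
    for _ in range(20):
        s=1+p["k1"]*(a*a+b*b); a,b=x/s,y/s
    T=np.array(p["pose"]); return T[:3,3], T[:3,:3]@np.array([a,-b,-1.])
def at(p,u,v,z):
    o,d=ray(p,u,v); return o+d*(z-o[2])/d[2]
def proj(p,P):
    T=np.array(p["pose"]); q=T[:3,:3].T@(np.array(P)-T[:3,3]); a,b=q[0]/-q[2],-q[1]/-q[2]
    s=1+p["k1"]*(a*a+b*b); return p["cx"]+p["fx"]*a*s,p["cy"]+p["fy"]*b*s
def save(n,im): cv2.imwrite("pics/"+n,cv2.cvtColor(im,cv2.COLOR_RGB2BGR))
E
python3 - <<'E'
from h import *
for n in("scene","side"):
    im=grab_frame(n); np.save(n,im); save(n+"0.png",cv2.resize(im,(800,600),interpolation=cv2.INTER_CUBIC))
    p=camera_params(n); print(n,np.round(p["pose"],3).tolist(),p["fx"],p["k1"])
E
```

```text
scene [[0.34, -0.724, 0.601, 1303.523], [0.94, 0.249, -0.233, -285.228], [0.019, 0.644, 0.765, 1103.972], [0.0, 0.0, 0.0, 1.0]] 457.6190080953831 -0.12490619028999171
side [[-0.908, 0.255, -0.333, 117.754], [-0.42, -0.575, 0.703, 860.994], [-0.012, 0.778, 0.629, 789.39], [0.0, 0.0, 0.0, 1.0]] 386.7735092728871 0.009307250464550594
```

View pics/scene0.png

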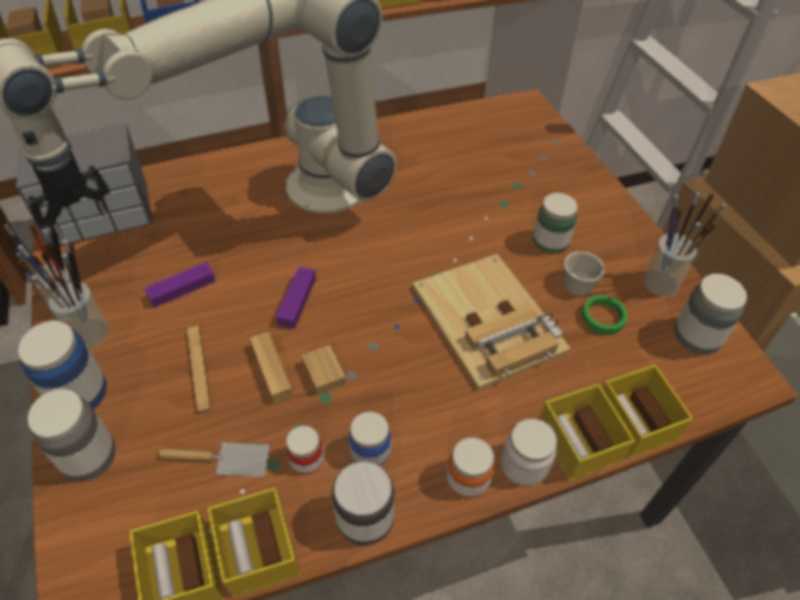

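View pics/side0.png

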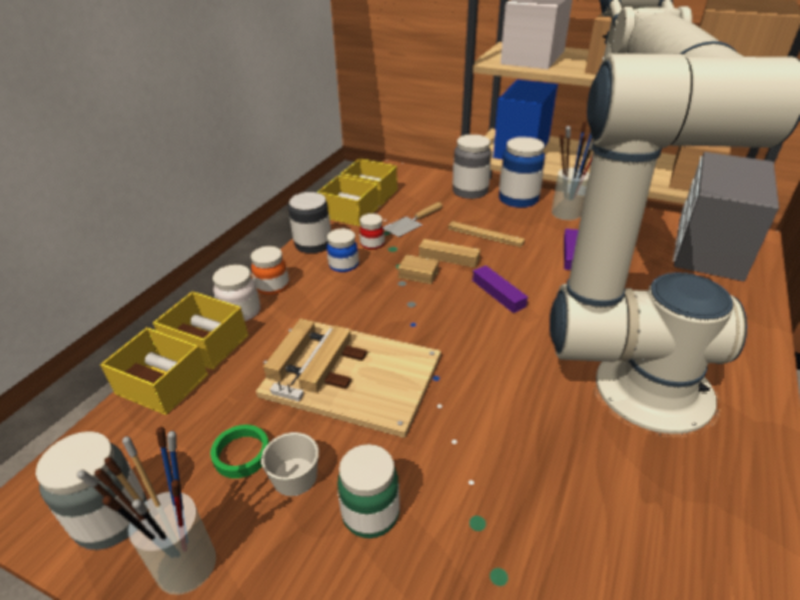

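The scene view (800x600) shows these candidates:
- The lath at (198,368): long and thin.
- A thick bar of middle length at (270,366).
- The offcut at (323,370): short and wide.
- Purple decoys at (180,284) and (296,297).

By the description I choose (270,366). The jig is around (490,320), with its rail towards (515,330) and the pegs near (552,325). I'll check the bar and the jig in one close crop.

Run:
```python
from h import *
im=np.load("scene.npy")
a=im[215:305,120:250]; b=im[170:275,280:410]
a=cv2.resize(a,None,fx=6,fy=6,interpolation=cv2.INTER_CUBIC)[:,:780]
save("crop_bar.png",a)
save("crop_jig.png",cv2.resize(im[175:273,282:412],None,fx=6,fy=6,interpolation=cv2.INTER_CUBIC))
```

```text
(no output)
```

View pics/crop_bar.png

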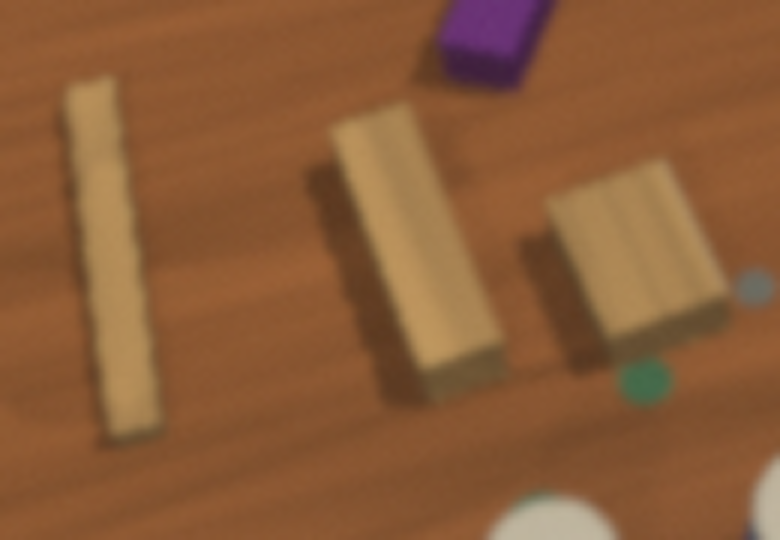

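View pics/crop_jig.png

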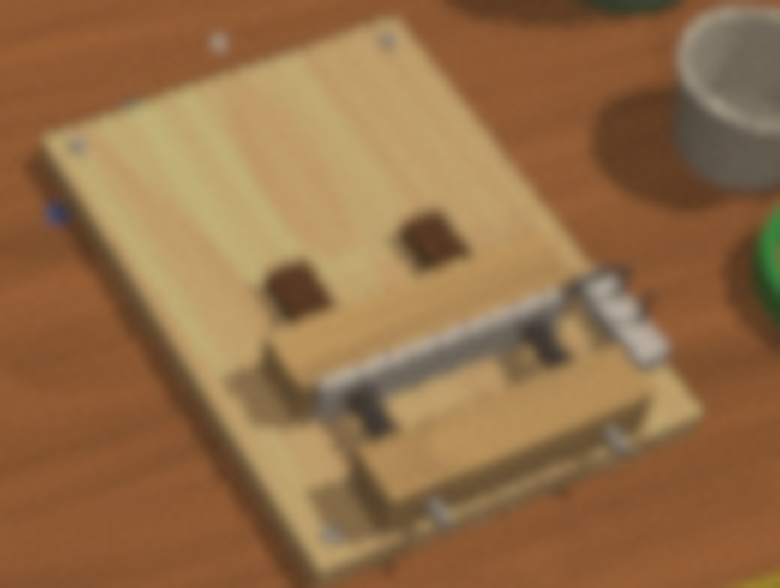

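The first crop confirms it: a thick 150-long pine bar with top corners at about (330,128), (408,103), (500,343) and (427,370). In the second crop the jig board's corners are at (44,135), (398,15), (702,407) and (318,572), with the rail towards the lower right.

Run:
```python
from h import *
p=camera_params("scene")
def c(pts,ox,oy,z): return np.array([at(p,ox+(u+.5)/6-.5,oy+(v+.5)/6-.5,z) for u,v in pts])
b=c([(330,128),(408,103),(500,343),(427,370)],120,215,32)
j=c([(44,135),(398,15),(702,407),(318,572)],282,175,18)
for n,q in(("bar",b),("jig",j)):
    print(n,np.round(q,1).tolist(),"sides",[round(np.linalg.norm(q[i]-q[(i+1)%4])) for i in range(4)],"c",q.mean(0).round(1))
    d=(q[2]+q[3]-q[0]-q[1]); d1=q[1]+q[2]-q[0]-q[3]; print(np.arctan2(d[1],d[0]),np.arctan2(d1[1],d1[0]))
# rail front top edge
r=c([(268,350),(545,240)],282,175,49);print("rail",r.round(1).tolist())
cl=c([(300,262),(437,210)],282,175,30);print(cl.round(1).tolist())
s=state();print(s)
```

```text
bar [[449.8, -288.6, 32.0], [447.1, -249.0, 32.0], [597.5, -239.1, 32.0], [600.9, -274.3, 32.0]] sides [40, 151, 35, 152] c [ 523.8 -262.8   32. ]
0.07997685626134708 1.652689060799865
jig [[404.2, 86.7, 18.0], [384.1, 304.3, 18.0], [679.2, 332.6, 18.0], [703.5, 112.3, 18.0]] sides [219, 296, 222, 300] c [542.7 209.   18. ]
0.09063854182337924 1.6719753253297713
rail [[596.0, 130.0, 49.0], [578.0, 290.4, 49.0]]
[[537.0, 175.2, 30.0], [528.5, 256.6, 30.0]]
{'time': 0.1, 'joint_positions': array([-1.21873124e+00,  9.17842749e-02,  1.23178829e+00, -1.01986922e-05,
        1.81978984e+00, -5.66911444e-02]), 'joint_velocities': array([-0.00114039, -0.00057417, -0.00390783,  0.0005912 , -0.00049191,
        0.0008035 ]), 'joint_efforts': array([ 2.86953124e-03, -4.60218859e+01, -4.19219077e+01,  4.29548109e-06,
        1.06857889e-02,  7.34766854e-05]), 'eef_pos': array([ 238.39272972, -550.32878961,  230.25062384]), 'ee_rot': array([-8.74516610e-04,  9.79187261e-01,  2.02956951e-01, -1.35099591e-04]), 'wrist_force': array([-0.29693677, -0.27385949, -0.84358144]), 'ft_torque': array([-0.04511637, -0.02654049,  0.00787686]), 'grasp_force': 0.0, 'width': 85.58903318734829}
```

Emit:
step_arm:
  series:
    - [0,0,0,0,0,0.11]
    - [0,0,0,0,0,0.11]
    - [0,0,0,0,0,0.11]
    - [36,-33,0,0,0,0]
    - [36,-33,0,0,0,0]
  grip: -0.45
  squeeze: 60

```text
time: 0.6
eef_pos: [304.8, -478.7, 230.1]
ee_rot: [-0.001, 0.999, 0.038, -0.0]
wrist_force: [0.9, -0.2, 0.2]
width: 61.9
grasp_force: 0.0
```

Emit:
step_arm:
  series:
    - [36,-33,8,0,0,0]
    - [36,-33,8,0,0,0]
    - [36,-33,8,0,0,0]
    - [36,-33,8,0,0,0]
    - [36,-33,8,0,0,0]

```text
time: 1.1
eef_pos: [472.4, -298.7, 190.6]
ee_rot: [-0.0, 0.999, 0.039, -0.0]
wrist_force: [0.6, -0.4, -0.5]
width: 62.1
grasp_force: 0.0
```

Emit:
step_arm:
  series:
    - [36,-33,8,0,0,0]
    - [0,0,0,0,0,0]
    - [0,0,0,0,0,0]

```text
time: 1.4
eef_pos: [505.1, -263.6, 182.3]
ee_rot: [-0.0, 0.999, 0.041, -0.001]
wrist_force: [-0.4, 0.5, -0.0]
width: 61.8
grasp_force: 0.0
```

Run:
```python
from h import *
s=state();p=camera_params("wrist");im=grab_frame("wrist");np.save("w1",im)
print(s["eef_pos"],s["ee_rot"],2*np.arctan2(s["ee_rot"][2],s["ee_rot"][1]),s["width"],s["wrist_force"])
save("w1.png",cv2.resize(im,(800,600),interpolation=cv2.INTER_CUBIC))
print(np.round(p["pose"],2).tolist(),p["fx"])
```

```text
[ 505.08120721 -263.60794803  182.28877351] [-3.57315021e-04  9.99169579e-01  4.07332309e-02 -9.10675940e-04] 0.08148904571744632 61.78406024151346 [-0.36407077  0.45191867 -0.04122782]
[[0.08, 0.95, 0.29, 579.07], [-1.0, 0.08, 0.02, -258.84], [0.0, -0.29, 0.96, 324.19], [0.0, 0.0, 0.0, 1.0]] 340.7731899531036
```

View pics/w1.png

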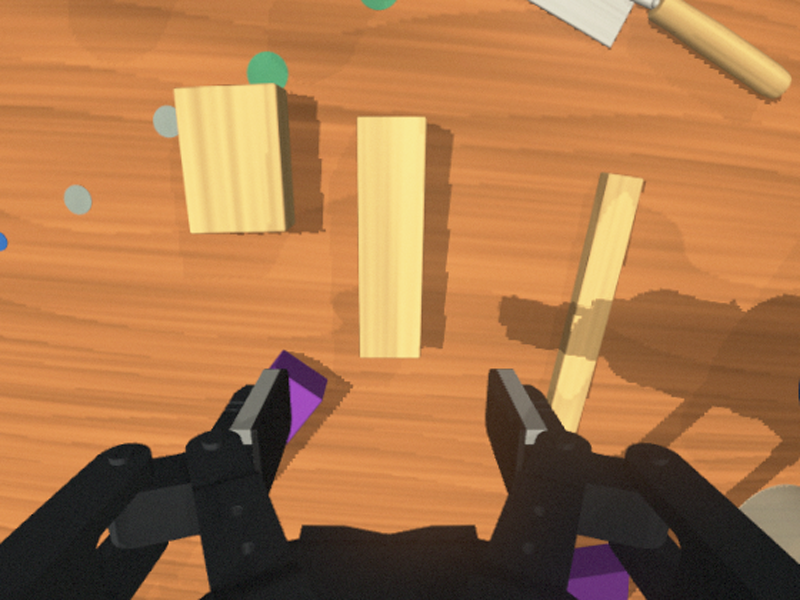

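The wrist view shows the bar between the fingers, with top corners at (358,117), (426,117), (420,357) and (360,357). The offcut is to its left, the lath to its right and a purple decoy's end is at (300,385).

Run:
```python
from h import *
p=camera_params("wrist");k=.7
g=lambda u,v,z: at(p,(u+.5)*k-.5,(v+.5)*k-.5,z)
q=np.array([g(358,117,32),g(426,117,32),g(420,357,32),g(360,357,32)])
print(q.round(1).tolist(),"c",q.mean(0));d=q[0]+q[1]-q[2]-q[3];print("yaw",np.arctan2(d[1],d[0]))
print("purple",g(325,380,32),g(285,352,32),g(325,405,0),"offcut",g(290,230,0),"lath",g(575,310,0))
```

```text
[[595.7, -241.7, 32.0], [598.8, -280.3, 32.0], [450.9, -291.4, 32.0], [447.8, -252.3, 32.0]] c [ 523.31323583 -266.41853266   32.        ]
yaw 0.07312510169289808
purple [ 429.27898862 -230.09515161   32.        ] [ 447.31342826 -203.15431186   32.        ] [ 392.16140663 -227.62916406    0.        ] offcut [ 522.10448009 -198.66767487    0.        ] lath [ 481.36747027 -401.41977285    0.        ]
```

Emit:
step_arm:
  series:
    - [-2,3,40,0,0,0]
    - [0,0,40,0,0,0]
    - [0,0,40,0,0,0]
    - [0,0,30,0,0,0]
    - [0,0,15,0,0,0]

```text
time: 1.95
eef_pos: [500.5, -268.5, 15.0]
ee_rot: [-0.001, 0.999, 0.038, -0.002]
wrist_force: [0.8, -1.0, 0.6]
width: 61.7
grasp_force: 0.0
```

Emit:
step_arm:
  series:
    - [0,0,9,0,0,0]
    - [0,0,3,0,0,0]
    - [0,0,0,0,0,0]

```text
time: 2.25
eef_pos: [503.6, -268.7, 7.6]
ee_rot: [0.001, 0.999, 0.039, 0.001]
wrist_force: [-0.6, -0.7, -0.7]
width: 61.9
grasp_force: 0.0
```

Emit:
step_arm:
  series:
    - [0,0,0,0,0,0]
    - [0,0,0,0,0,0]
    - [0,0,0,0,0,0]
    - [0,0,0,0,0,0]
    - [0,0,0,0,0,0]
  grip: 1
  squeeze: 70

```text
time: 2.75
eef_pos: [504.2, -268.5, 8.4]
ee_rot: [0.001, 0.999, 0.039, 0.001]
wrist_force: [0.3, -0.5, 6.4]
width: 38.8
grasp_force: 71.7
```

Emit:
step_arm:
  series:
    - [0,0,-15,0,0,0]
    - [0,0,-35,0,0,0]
    - [0,0,-40,0,0,0]
    - [0,0,-40,0,0,0]
    - [-2,-20,-40,0,0,0]

```text
time: 3.25
eef_pos: [499.0, -249.1, 178.3]
ee_rot: [0.0, 0.999, 0.038, -0.0]
wrist_force: [0.6, 0.4, -1.3]
width: 38.4
grasp_force: 70.9
```

Emit:
step_arm:
  series:
    - [-2,-36,-5,0,0,0]
    - [-2,-38,0,0,0,0]
    - [-2,-38,0,0,0,0]
    - [-2,-38,0,0,0,0]
    - [-2,-38,0,0,0,0]

```text
time: 3.75
eef_pos: [474.1, -60.0, 182.1]
ee_rot: [0.0, 0.999, 0.039, 0.0]
wrist_force: [0.4, 1.0, -0.9]
width: 38.7
grasp_force: 70.9
```

Emit:
step_arm:
  series:
    - [-2,-38,0,0,0,0]
    - [-2,-38,0,0,0,0]
    - [-2,-38,0,0,0,0]
    - [-2,-38,0,0,0,0]
    - [-2,-38,0,0,0,0]

```text
time: 4.25
eef_pos: [449.1, 128.7, 182.2]
ee_rot: [-0.0, 0.999, 0.039, 0.0]
wrist_force: [1.1, -0.6, -0.6]
width: 38.4
grasp_force: 70.9
```

Emit:
step_arm:
  series:
    - [-3,-38,0,0,0,-0.01]
    - [-2,-35,0,0,0,-0.01]
    - [0,0,0,0,0,0]
    - [0,0,0,0,0,0]

```text
time: 4.65
eef_pos: [438.4, 199.9, 181.8]
ee_rot: [0.0, 0.999, 0.05, 0.0]
wrist_force: [-0.2, -0.5, -0.8]
width: 38.7
grasp_force: 70.9
```

Run:
```python
from h import *
s=state();p=camera_params("wrist");im=grab_frame("wrist");np.save("w2",im)
import pickle;pickle.dump((p,s),open("w2.pkl","wb"))
print(s["eef_pos"],2*np.arctan2(s["ee_rot"][2],s["ee_rot"][1]),s["width"],s["wrist_force"])
save("w2.png",cv2.resize(im,(800,600),interpolation=cv2.INTER_CUBIC))
```

```text
[438.38175409 199.88965282 181.75324413] 0.10073325786967673 38.72277866804686 [-0.15382079 -0.52945096 -0.76309436]
```

View pics/w2.png

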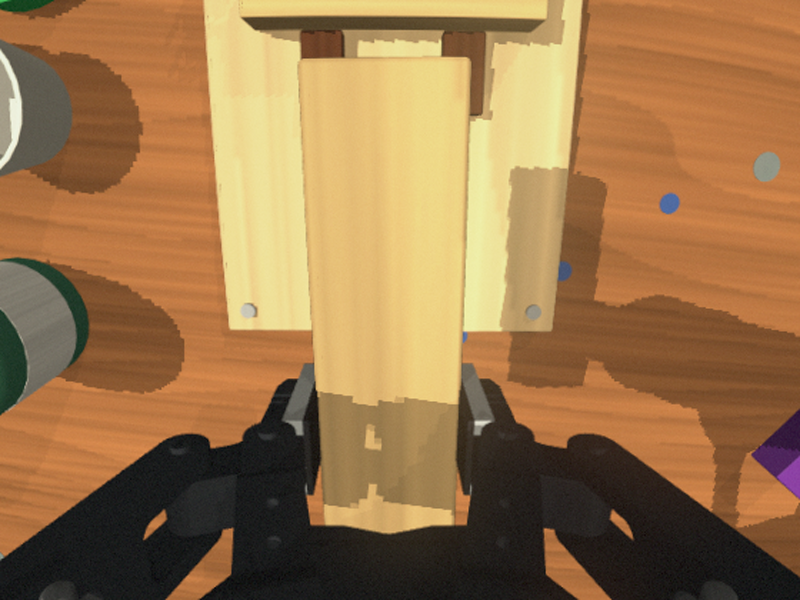

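The wrist view shows the gripped bar over the jig. The board's open corners are at (230,329) and (552,331), the rail's front top edge runs from (241,14) to (547,19), and the bar's front top corners are at (300,60) and (470,58).

Run:
```python
from h import *
import pickle;p,s=pickle.load(open("w2.pkl","rb"));k=.7
g=lambda u,v,z: at(p,(u+.5)*k-.5,(v+.5)*k-.5,z)[:2]
f=lambda a,b:(np.round((a+b)/2,1).tolist(),round(float(np.linalg.norm(a-b)),1))
a,b=g(230,329,18),g(552,331,18);d=a-b;print("board end",a,b,f(a,b),"yaw",np.arctan2(-d[0],d[1]))
e=g(207,10,18)-a;e2=g(582,30,18)-b;print("edge yaws",np.arctan2(e[1],e[0]),np.arctan2(e2[1],e2[0]))
a,b=g(241,14,49),g(547,19,49);d=a-b;print("rail",f(a,b),np.arctan2(-d[0],d[1]))
print("right cleat",g(486,32,30),g(484,113,18))
t=s["eef_pos"][2];z=t-8+32
q=np.array([g(300,60,z),g(470,58,z),g(460,400,z),g(319,400,z)])
print("bar",q.round(1).tolist(),f(q[0],q[1]),f(q[2],q[3]));d=q[0]+q[1]-q[2]-q[3];print(np.arctan2(d[1],d[0]))
```

```text
board end [387.07326662 300.33274117] [407.43091054  83.65170057] ([397.3, 192.0], 217.6) yaw 0.09367714003228965
edge yaws 0.08898959344347084 0.09069427389730542
rail ([580.7, 209.5], 158.4) 0.08704861606660343
right cleat [581.92592061 158.29670534] [540.0411087 151.0761164]
bar [[529.9, 227.8], [534.2, 189.8], [449.4, 180.0], [445.6, 218.2]] ([532.1, 208.8], 38.2) ([447.5, 199.1], 38.3)
0.11373529530731012
```

Emit:
step_arm:
  series:
    - [14,3,20,0,0,0.015]
    - [14,0,40,0,0,0]
    - [0,0,40,0,0,0]
    - [0,0,30,0,0,0]
    - [0,0,0,0,0,0]

```text
time: 5.2
eef_pos: [464.1, 196.5, 46.1]
ee_rot: [0.002, 0.999, 0.041, -0.005]
wrist_force: [-1.2, 0.3, -2.0]
width: 38.8
grasp_force: 70.9
```

Emit:
step_arm:
  series:
    - [0,0,10,0,0,0]
    - [0,0,6,0,0,0]
    - [0,0,3,0,0,0]
    - [0,0,2,0,0,0]
    - [0,0,0,0,0,0]

```text
time: 5.7
eef_pos: [467.1, 199.2, 30.8]
ee_rot: [-0.0, 0.999, 0.042, 0.0]
wrist_force: [-0.1, 0.2, -0.8]
width: 38.9
grasp_force: 70.9
```

Run:
```python
from h import *
s=state();p=camera_params("wrist");im=grab_frame("wrist");sd=grab_frame("side")
print(s["eef_pos"],2*np.arctan2(s["ee_rot"][2],s["ee_rot"][1]),s["width"],s["wrist_force"],s["ft_torque"])
b=cv2.resize(sd[215:310,175:320],(580,380),interpolation=cv2.INTER_CUBIC)
a=cv2.resize(im[:210],(580,218));save("w3.png",np.vstack([a,b]))
```

```text
[467.14942493 199.19164168  30.80088376] 0.08390702862672955 38.88389391076115 [-0.13111631  0.22876507 -0.82342843] [0.01521333 0.0517804  0.01019073]
```

View pics/w3.png

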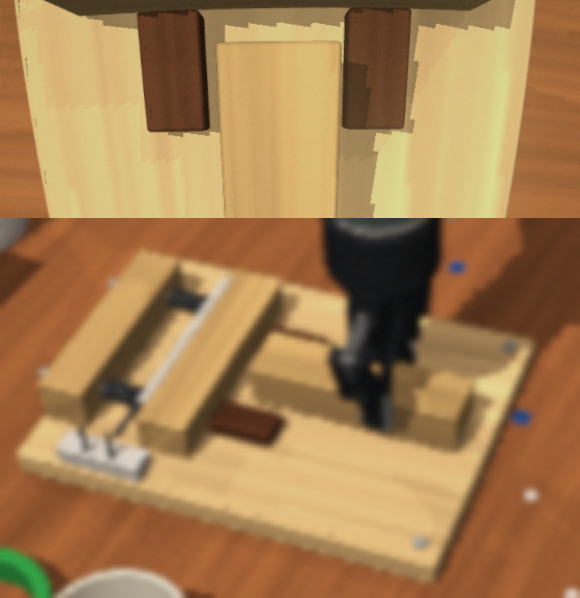

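The bar is between the cleats, about 3 mm towards −y, and its front end is short of the rail. It is a few mm above the board. I'll nudge it sideways and lower it to contact.

Emit:
step_arm:
  series:
    - [0,-2,1,0,0,0]
    - [0,0,1,0,0,0]
    - [0,0,1,0,0,0]
    - [0,0,0,0,0,0]

```text
time: 6.2
eef_pos: [466.6, 201.0, 27.0]
ee_rot: [0.0, 0.999, 0.042, -0.0]
wrist_force: [-0.4, 0.1, -1.1]
width: 38.6
grasp_force: 70.9
```

Emit:
step_arm:
  series:
    - [0,0,1,0,0,0]
    - [0,0,0,0,0,0]
    - [0,0,0,0,0,0]

```text
time: 6.5
eef_pos: [466.8, 201.1, 26.4]
ee_rot: [-0.0, 0.999, 0.042, 0.0]
wrist_force: [-0.5, -0.3, -1.0]
width: 38.6
grasp_force: 71.1
```

Emit:
step_arm:
  series:
    - [0,0,1,0,0,0]
    - [0,0,0,0,0,0]
    - [0,0,0,0,0,0]

```text
time: 6.8
eef_pos: [466.9, 201.1, 26.4]
ee_rot: [-0.0, 0.999, 0.042, 0.0]
wrist_force: [-3.4, -1.2, 5.5]
width: 38.8
grasp_force: 71.7
```

Emit:
step_arm:
  series:
    - [0,0,1,0,0,0]
    - [0,0,0,0,0,0]
    - [0,0,0,0,0,0]

```text
time: 7.1
eef_pos: [467.0, 201.1, 26.4]
ee_rot: [-0.0, 0.999, 0.042, 0.001]
wrist_force: [-5.6, -1.8, 11.6]
width: 38.6
grasp_force: 72.4
```

Emit:
step_arm:
  series:
    - [0,0,-1,0,0,0]
    - [4,0,0,0,0,0]
    - [5,0,0,0,0,0]
    - [3,0,0,0,0,0]
    - [0,0,0,0,0,0]

```text
time: 7.6
eef_pos: [479.5, 202.3, 26.4]
ee_rot: [-0.0, 0.999, 0.042, 0.001]
wrist_force: [-1.0, -0.3, 6.6]
width: 38.8
grasp_force: 71.9
```

Emit:
step_arm:
  series:
    - [2,0,0,0,0,0]
    - [2,0,0,0,0,0]
    - [2,0,0,0,0,0]
    - [0,0,0,0,0,0]
    - [0,0,0,0,0,0]

```text
time: 8.1
eef_pos: [485.2, 202.8, 26.4]
ee_rot: [-0.0, 0.999, 0.042, 0.001]
wrist_force: [-2.8, -0.6, 7.0]
width: 38.5
grasp_force: 71.9
```

Emit:
step_arm:
  series:
    - [2,0,0,0,0,0]
    - [2,0,0,0,0,0]
    - [2,0,0,0,0,0]
    - [0,0,0,0,0,0]
    - [0,0,0,0,0,0]

```text
time: 8.6
eef_pos: [490.2, 203.3, 26.4]
ee_rot: [-0.0, 0.999, 0.042, -0.001]
wrist_force: [-6.7, -1.1, 9.0]
width: 38.8
grasp_force: 72.3
```

Emit:
step_arm:
  series:
    - [2,0,0,0,0,0]
    - [2,0,0,0,0,0]
    - [2,0,0,0,0,0]
    - [2,0,0,0,0,0]
    - [0,0,0,0,0,0]

```text
time: 9.1
eef_pos: [496.8, 203.9, 26.4]
ee_rot: [0.0, 0.999, 0.042, -0.002]
wrist_force: [-13.3, -1.9, 11.6]
width: 39.0
grasp_force: 72.7
```

Run:
```python
from h import *
s=state();im=grab_frame("wrist");sd=grab_frame("side")
print(s["eef_pos"],2*np.arctan2(s["ee_rot"][2],s["ee_rot"][1]),s["wrist_force"],s["ft_torque"])
b=cv2.resize(sd[215:310,175:320],(580,380),interpolation=cv2.INTER_CUBIC)
a=cv2.resize(im[:210],(580,218));save("w4.png",np.vstack([a,b]))
```

```text
[496.81322746 203.86503821  26.36636976] 0.0844030833606297 [-13.34062438  -1.92866653  11.59601895] [-0.4112244   1.82957545  0.04149073]
```

View pics/w4.png

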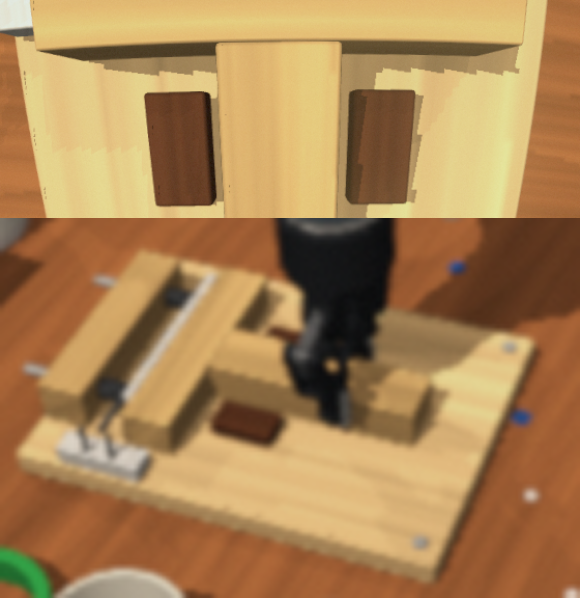

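The bar's end sits squarely on the rail, at (217..341, 42) in the wrist half, clear of both cleats, and the rail is visibly pushed back. I'll check its travel from these pixels.

Run:
```python
from h import *
p=camera_params("wrist");k=560/580
g=lambda u,v,z: at(p,(u+.5)*k-.5,(v+.5)*k-.5,z)[:2]
ux=np.array([.996,.0904]);uy=np.array([-.0904,.996])
B=np.array([g(218,42,50),g(341,42,50)]);C=np.array([g(145,93,30),g(209,92,30),g(349,90,30),g(414,91,30)])
print("bar x,y",B@ux,B@uy,"cleat",C@ux,C@uy)
print("rail travel",(B@ux).mean()-((C@ux).mean()+2.5),"lateral",(B@uy).mean()-(C@uy).mean(), "widths",np.ptp(B@uy))
# pointer: side view, gauge points predicted in crop coordinates
q=camera_params("side");O=np.array([545.5,206.5])
r=grab_frame("side")[270:310,178:225]
save("w5.png",cv2.resize(r,None,fx=12,fy=12,interpolation=cv2.INTER_CUBIC))
```

```text
bar x,y [607.83215129 607.59778079] [175.87071073 137.74234489] cleat [593.944859   593.77744289 594.17062755 594.04599651] [207.7068553  183.34216144 131.02382051 106.32374105]
rail travel 11.230234548248632 lateral -0.2926167595645097 widths 38.12836583855443
```

View pics/w5.png

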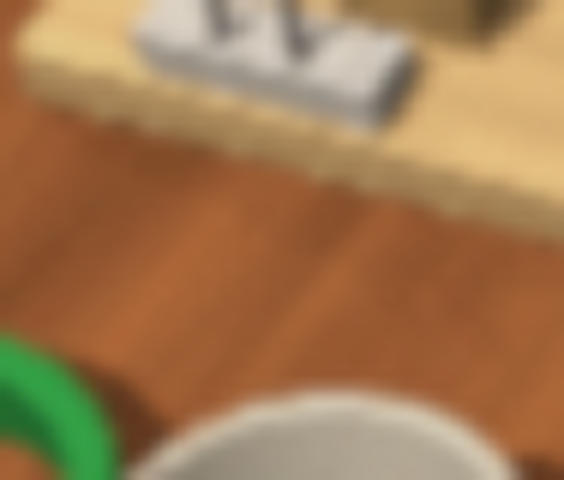

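That crop missed the pointer. Rail travel still comes out at 11–13 mm by two independent estimates, picture and force/position, and the bar is 0.3 mm off centre. I'll hold steady for over 3 s.

Emit:
step_arm:
  series:
    - [0,0,0,0,0,0]
    - [0,0,0,0,0,0]
    - [0,0,0,0,0,0]
    - [0,0,0,0,0,0]
    - [0,0,0,0,0,0]

```text
time: 9.75
eef_pos: [496.8, 203.8, 26.4]
ee_rot: [0.0, 0.999, 0.042, -0.002]
wrist_force: [-13.3, -2.0, 12.2]
width: 39.0
grasp_force: 72.7
```

Emit:
step_arm:
  series:
    - [0,0,0,0,0,0]
    - [0,0,0,0,0,0]
    - [0,0,0,0,0,0]
    - [0,0,0,0,0,0]
    - [0,0,0,0,0,0]

```text
time: 10.25
eef_pos: [496.8, 203.9, 26.4]
ee_rot: [0.0, 0.999, 0.042, -0.002]
wrist_force: [-13.8, -1.6, 11.5]
width: 38.6
grasp_force: 72.7
```

Emit:
step_arm:
  series:
    - [0,0,0,0,0,0]
    - [0,0,0,0,0,0]
    - [0,0,0,0,0,0]
    - [0,0,0,0,0,0]
    - [0,0,0,0,0,0]

```text
time: 10.75
eef_pos: [496.8, 203.8, 26.4]
ee_rot: [0.0, 0.999, 0.042, -0.002]
wrist_force: [-13.5, -1.0, 12.7]
width: 38.5
grasp_force: 72.7
```

Emit:
step_arm:
  series:
    - [0,0,0,0,0,0]
    - [0,0,0,0,0,0]
    - [0,0,0,0,0,0]
    - [0,0,0,0,0,0]
    - [0,0,0,0,0,0]

```text
time: 11.25
eef_pos: [496.8, 203.9, 26.4]
ee_rot: [0.0, 0.999, 0.042, -0.002]
wrist_force: [-13.4, -1.7, 11.5]
width: 38.6
grasp_force: 72.7
```

Emit:
step_arm:
  series:
    - [0,0,0,0,0,0]
    - [0,0,0,0,0,0]
    - [0,0,0,0,0,0]
    - [0,0,0,0,0,0]
    - [0,0,0,0,0,0]

```text
time: 11.75
eef_pos: [496.9, 203.9, 26.4]
ee_rot: [0.0, 0.999, 0.042, -0.002]
wrist_force: [-13.5, -1.6, 11.9]
width: 39.0
grasp_force: 72.7
```

Emit:
step_arm:
  series:
    - [0,0,0,0,0,0]
    - [0,0,0,0,0,0]
    - [0,0,0,0,0,0]
    - [0,0,0,0,0,0]
    - [0,0,0,0,0,0]

```text
time: 12.25
eef_pos: [496.8, 203.9, 26.4]
ee_rot: [0.0, 0.999, 0.042, -0.002]
wrist_force: [-14.3, -1.5, 12.9]
width: 38.8
grasp_force: 72.7
```

Emit:
step_arm:
  series:
    - [0,0,0,0,0,0]
    - [0,0,0,0,0,0]
    - [0,0,0,0,0,0]
    - [0,0,0,0,0,0]
    - [0,0,0,0,0,0]

```text
time: 12.75
eef_pos: [496.8, 203.9, 26.4]
ee_rot: [0.0, 0.999, 0.042, -0.002]
wrist_force: [-12.9, -1.7, 12.3]
width: 38.6
grasp_force: 72.7
```

Run:
```python
from h import *
r=grab_frame("side")[245:290,175:235]
save("w6.png",cv2.resize(r,None,fx=12,fy=12,interpolation=cv2.INTER_CUBIC))
```

```text
(no output)
```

View pics/w6.png

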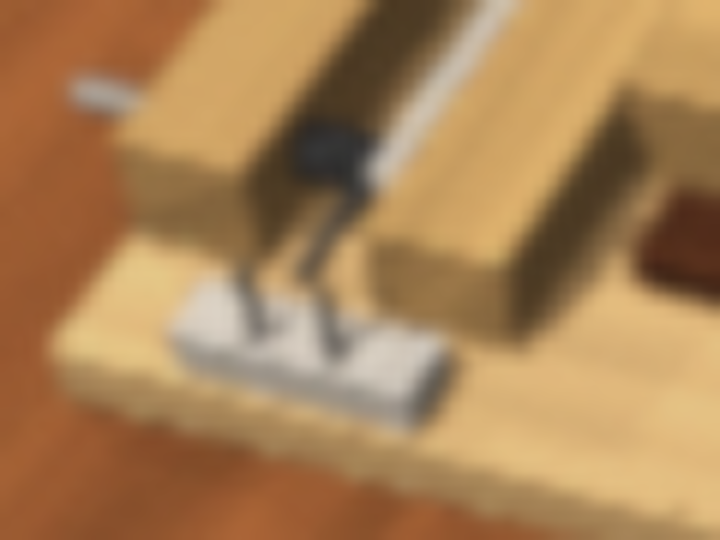

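The pointer tip at (305,280) lies between the peg tops at (245,270) and (318,285), but nearer the low-side peg. I'll add 2 mm to bring it closer to mid-gap, then hold again.

Emit:
step_arm:
  series:
    - [1,0,0,0,0,0]
    - [1,0,0,0,0,0]
    - [0,0,0,0,0,0]
    - [0,0,0,0,0,0]
    - [0,0,0,0,0,0]

```text
time: 13.3
eef_pos: [498.3, 204.0, 26.4]
ee_rot: [0.0, 0.999, 0.042, -0.003]
wrist_force: [-15.9, -2.1, 13.6]
width: 38.8
grasp_force: 72.9
```

Emit:
step_arm:
  series:
    - [0,0,0,0,0,0]
    - [0,0,0,0,0,0]
    - [0,0,0,0,0,0]
    - [0,0,0,0,0,0]
    - [0,0,0,0,0,0]

```text
time: 13.8
eef_pos: [498.3, 204.0, 26.4]
ee_rot: [0.0, 0.999, 0.042, -0.003]
wrist_force: [-15.4, -2.5, 13.0]
width: 38.5
grasp_force: 72.9
```

Emit:
step_arm:
  series:
    - [0,0,0,0,0,0]
    - [0,0,0,0,0,0]
    - [0,0,0,0,0,0]
    - [0,0,0,0,0,0]
    - [0,0,0,0,0,0]

```text
time: 14.3
eef_pos: [498.3, 204.0, 26.4]
ee_rot: [0.0, 0.999, 0.042, -0.003]
wrist_force: [-15.5, -2.5, 14.5]
width: 38.6
grasp_force: 72.9
```

Emit:
step_arm:
  series:
    - [0,0,0,0,0,0]
    - [0,0,0,0,0,0]
    - [0,0,0,0,0,0]
    - [0,0,0,0,0,0]
    - [0,0,0,0,0,0]

```text
time: 14.8
eef_pos: [498.3, 204.0, 26.4]
ee_rot: [0.0, 0.999, 0.042, -0.003]
wrist_force: [-15.2, -2.5, 14.2]
width: 38.9
grasp_force: 72.9
```

Emit:
step_arm:
  series:
    - [0,0,0,0,0,0]
    - [0,0,0,0,0,0]
    - [0,0,0,0,0,0]
    - [0,0,0,0,0,0]
    - [0,0,0,0,0,0]

```text
time: 15.3
eef_pos: [498.3, 204.0, 26.4]
ee_rot: [0.0, 0.999, 0.042, -0.003]
wrist_force: [-16.5, -2.3, 14.2]
width: 38.3
grasp_force: 72.9
```

Emit:
step_arm:
  series:
    - [0,0,0,0,0,0]
    - [0,0,0,0,0,0]
    - [0,0,0,0,0,0]
    - [0,0,0,0,0,0]
    - [0,0,0,0,0,0]

```text
time: 15.8
eef_pos: [498.3, 204.0, 26.4]
ee_rot: [0.0, 0.999, 0.042, -0.003]
wrist_force: [-15.2, -1.8, 14.6]
width: 38.9
grasp_force: 72.9
```

Emit:
step_arm:
  series:
    - [0,0,0,0,0,0]
    - [0,0,0,0,0,0]
    - [0,0,0,0,0,0]
    - [0,0,0,0,0,0]
    - [0,0,0,0,0,0]

```text
time: 16.3
eef_pos: [498.3, 204.0, 26.4]
ee_rot: [0.0, 0.999, 0.042, -0.003]
wrist_force: [-14.7, -1.8, 14.2]
width: 38.4
grasp_force: 72.9
```

Emit:
step_arm:
  series:
    - [0,0,0,0,0,0]
    - [0,0,0,0,0,0]
    - [0,0,0,0,0,0]
    - [0,0,0,0,0,0]
    - [0,0,0,0,0,0]

```text
time: 16.8
eef_pos: [498.3, 204.0, 26.3]
ee_rot: [0.0, 0.999, 0.042, -0.003]
wrist_force: [-16.1, -2.5, 14.1]
width: 38.8
grasp_force: 72.9
```

```bash
python3 -c "
from bench import robot,state
s=state();print(s['time'],s['eef_pos'],s['wrist_force'],s['grasp_force'])
print(robot.finish_job())"
```

```text
16.8 [498.25527973 203.98623986  26.34222957] [-16.0636337   -2.50612213  14.06266039] 72.87290096282959
the job is handed in; nothing more can be done
None
```

The job is handed in at 16.8 s with the arm still gripping and pushing: the cross-bar lies flat between the cleats and square on the rail, held steady for over 3 s with the rail about 13 mm back (my estimate; the pointer was last seen between the pegs just before a final 2 mm push, and the hand-in returned no verdict).

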